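Screwdrivers back on their rests

TASK

Pick out the three screwdrivers lying loose on the light grey mat and lay each one in both forks of the tool rest of its cap's colour (red, blue, black), blade tip above the dark line and cap towards the coloured tile. Do not disturb the marker pen, the syringe or the memory stick that lie among them.

Things in the scene. Friction and masses are not known exactly. Their poses are not given: they have to be found in the camera images.
- red_driver: screwdriver, red cap, black handle, steel blade, 133 mm, 28 g, lying on the mat (its top: z = 2 mm). Origin: blade tip, on the axis; z runs to the cap. Along z (mm, diameter): blade 0-52, 4; collar 52-59, 12; neck 59-67, 8; handle 67-120, 10.6 (grip at 84, axis 6.5 mm above the mat); cap 120-132, 14.4. Nearly level; can roll. Starts cap end roughly towards the robot.
- blue_driver: screwdriver, blue cap, black handle, steel blade, 133 mm, 28 g, lying on the mat (its top: z = 2 mm). Origin: blade tip, on the axis; z runs to the cap. Along z (mm, diameter): blade 0-52, 4; collar 52-59, 12; neck 59-67, 8; handle 67-120, 10.6 (grip at 84, axis 6.5 mm above the mat); cap 120-132, 14.4. Nearly level; can roll. Starts cap end roughly towards the robot.
- black_driver: screwdriver, black cap, black handle, steel blade, 133 mm, 28 g, lying on the mat (its top: z = 2 mm). Origin: blade tip, on the axis; z runs to the cap. Along z (mm, diameter): blade 0-52, 4; collar 52-59, 12; neck 59-67, 8; handle 67-120, 10.6 (grip at 84, axis 6.5 mm above the mat); cap 120-132, 14.4. Nearly level; can roll. Starts cap end roughly towards the robot.
- red_rest: fixed rest on the mat: white plate 179x36x4 mm, red end tile, two red 45-degree V forks (26 wide, to 32 high, 6 thick) at x -33 (blade), -107 (handle); space between them free. Plate x +13 to -166. Origin: underside, at a dark cross line: tip goes 20 mm above it, tool level along -x, cap to the tile. Keep within 10 mm lengthwise (cap rides on fork).
- blue_rest: fixed rest on the mat: white plate 179x36x4 mm, blue end tile, two blue 45-degree V forks (26 wide, to 32 high, 6 thick) at x -33 (blade), -107 (handle); space between them free. Plate x +13 to -166. Origin: underside, at a dark cross line: tip goes 20 mm above it, tool level along -x, cap to the tile. Keep within 10 mm lengthwise (cap rides on fork).
- black_rest: fixed rest on the mat: white plate 179x36x4 mm, black end tile, two black 45-degree V forks (26 wide, to 32 high, 6 thick) at x -33 (blade), -107 (handle); space between them free. Plate x +13 to -166. Origin: underside, at a dark cross line: tip goes 20 mm above it, tool level along -x, cap to the tile. Keep within 10 mm lengthwise (cap rides on fork).
- marker_pen: dark blue marker pen with a grey point, 8 x 80 x 8 mm, lying on the mat beyond the blade tips; to be left alone. Origin: centre of its underside; y along its length.
- syringe: white glue syringe, 8 x 80 x 8 mm, lying on the mat beyond the blade tips; to be left alone. Origin: centre of its underside; y along its length.
- memory_stick: black memory stick with a metal plug, 17 x 54 x 8 mm, lying on the mat beyond the blade tips; to be left alone. Origin: centre of its underside; y along its length.

How it is judged:
By the outcome, as a careful person would: the job done as asked, in the order asked, and still so for the second after the job is handed in, with the robot touching nothing.
It also fails if it takes over 80 s, if anything falls off the work surface, if the arm or the gripper's body presses on something with over 40 N, if the wrist force passes 120 N, or if a joint passes its speed limit or range.

ROBOT

A 7-joint arm with a two-finger parallel gripper is mounted at the origin on a cart in front of the work surface, level with it; the furniture and walls round the work are solid. World frame = base frame: x ahead of the robot, y to its left, z up, the work surface at z = 0. Lengths are in mm, angles in degrees, forces in N, time in s.
With the tool pointing down it reaches from about 350 to 900 mm from the base axis. Payload 8.1 kg.
Tool frame: the origin (TCP) lies at the very end of the fingers, on their centre line; the grasp point (between the pads) lies 19 mm behind it; z points along the fingers, y is the line along which they close (so a half turn about z gives the same grasp; the last joint's range is limited). The gripper opens to 92 mm and grips with 3 to 60 N. Pads are 19 mm wide; open, the fingers measure 130 mm over their backs; the gripper's body (75 mm by 190 mm) begins 47 mm behind the grasp point.
Start: joints at [71.127, 24.895, 1.432, 90.138, -0.665, 64.973, -4.303], TCP at [140.513, -609.014, 226.742] pointing down, gripper open.
Joint ranges: [-149.89, 149.89], [-25.12, 119.58], [-72.63, 75.52], [4.76, 147.25], [-75.54, 255.54], [6.69, 114.76], [-157.13, 157.13]. Speed limits (degrees/s): [127.2, 127.2, 172.46, 172.46, 180, 180, 180].

INTERFACE

Orientations are given as a 3x3 rotation matrix whose columns are the frame's x, y, z axes.
In Python, from rig import manip gives the robot as it stands.
- The arm moves only by the shell command python3 -m pendant 'ROWS' [OPENING] [FORCE]. ROWS is a JSON object of lists of equal length, an entry for each row: "offset": the shift along the tool's x, y, z each as a share of 30 mm, from -1 to 1, a list of three; "rotation": the turn, a rotation vector about the tool's x, y, z each as a share of 0.1 rad, from -1 to 1, a list of three. In form: {"offset": [[tx, ty, tz], ...], "rotation": [[wx, wy, wz], ...]}. A call has 1 to 5 rows; each row shifts and turns the commanded pose from where the row before left it, along the tool's axes as they then stand; what a row does not reach is not made up. A row lasts 1/10 s, in which the tool goes at most 50 mm and 8.59 degrees, less where a joint would pass 70% of its speed; a pose out of reach is approached as far as the arm can. A call with a number of a shift or a turn outside -1 to 1 is refused whole. A call with a gripper value outside its range is refused whole. OPENING is the opening, from 0 (shut) to 1 (fully open), set as the call begins (- or left out, the last holds). The fingers move at their own pace and stop on an object; FORCE is the grip in N (left out, the last holds). Time passes only in rows, so rows that do not move let the fingers close. It gives the time, the measured TCP pose, the force, the opening and the grip force at its end, in the units of the state.
- manip.sense(): the state, without advancing time (a new reading comes with each control period).
- manip.read_camera(name): name is "scene" or "top"; returns the picture (480x640x3 uint8, red, green, blue); there is no depth.
- manip.get_calibration(name): a dict with "mtx" (3x3 intrinsics, pixels), "T" (4x4, takes a point from camera to world coordinates). Camera axes: x right, y down, z forward; pixel columns grow to the right and rows downward; lengths in mm; the calibration is good to about 2 mm. A picture is of the moment at which its call begins. get_calibration takes no time and is no camera call.
- manip.close_job(): hands the job in; it is judged then, once.
Trained networks look in the newest picture that a camera, given by its name, has taken for a name from the list of things; names that differ only in an ending like _2 or _b are one class to them, and where a whole thing is asked for, a point or a joint stands for the part that bears it (a point fixed in the world has none). Each returns a list of dicts, best first, with "p" (0 to 1); they miss things now and then, are a little off and sometimes report something else, mostly with a low value. They report only what shows in the picture. A call takes as long as a camera call.
- manip.boxes_of(query, camera): "extent" ([left, top, right, bottom] in pixels, round what is visible of it).
The state is a dict: "time_s": time; "q": joint angles; "joint_velocities": joint speeds; "tau": joint torques, N m; "eef_pos": TCP position; "tcp_rot": TCP orientation; "contact_force": force on the tool from outside, world axes, zero at the start; "ft_torque": the same for the moment, N m; "finger_gap": finger opening in mm; "finger_force": force on a finger pad.
Only numpy, scipy, OpenCV 4.12 (cv2) and the standard library are available. Lean on these libraries where they do the work, as an engineer would, in place of code of your own. Each camera call takes 0.05 s, during which the arm holds its last target. There are 200 camera calls.

## Working session

There is one attempt and no reset: what is moved stays moved. The work goes in short steps, Python scripts to look and compute and a shell command to move; the robot and the scene stay as the last step left them, time stands still between calls to the robot, and variables do not carry over. Pictures are saved under pics/ and viewed, at most 14 in all, crops included, and the job is handed in when it is done.

```bash
mkdir -p pics; ls; python3 - <<'E'
from rig import manip
import cv2,numpy as np
for c in ("scene","top"):
    im=manip.read_camera(c); cv2.imwrite(f"pics/{c}0.png",im[:,:,::-1])
    k=manip.get_calibration(c); print(c,np.round(k["mtx"],1).tolist(),np.round(k["T"],3).tolist())
    for n in ["red_driver","blue_driver","black_driver","red_rest","blue_rest","black_rest","marker_pen","syringe","memory_stick"]:
        print(n,[(np.round(b["extent"]).tolist(),round(b["p"],2)) for b in manip.boxes_of(n,c)[:3]])
s=manip.sense();print(s["time_s"],s["tcp_rot"],s["eef_pos"])
E
```

```text
pics
scene [[437.9, 0.0, 317.9], [0.0, 437.9, 237.7], [0.0, 0.0, 1.0]] [[-0.624, -0.421, 0.659, -18.316], [-0.781, 0.31, -0.541, 458.591], [0.024, -0.852, -0.523, 510.186], [0.0, 0.0, 0.0, 1.0]]
red_driver [([188.0, 326.0, 220.0, 362.0], 0.58)]
blue_driver [([434.0, 213.0, 458.0, 232.0], 0.57)]
black_driver [([313.0, 271.0, 350.0, 297.0], 0.63)]
red_rest [([380.0, 219.0, 447.0, 262.0], 0.88)]
blue_rest [([340.0, 240.0, 414.0, 284.0], 0.58)]
black_rest [([231.0, 281.0, 303.0, 347.0], 0.75)]
marker_pen []
syringe [([330.0, 211.0, 362.0, 223.0], 0.68)]
memory_stick [([207.0, 254.0, 231.0, 271.0], 0.65), ([343.0, 240.0, 418.0, 285.0], 0.6)]
top [[617.8, 0.0, 320.8], [0.0, 617.8, 236.8], [0.0, 0.0, 1.0]] [[-0.016, -0.998, 0.064, 513.848], [-1.0, 0.014, -0.023, -21.253], [0.022, -0.065, -0.998, 1162.258], [0.0, 0.0, 0.0, 1.0]]
red_driver [([143.0, 252.0, 150.0, 320.0], 0.64)]
blue_driver [([471.0, 236.0, 482.0, 311.0], 0.75)]
black_driver [([277.0, 261.0, 284.0, 327.0], 0.82)]
red_rest [([402.0, 242.0, 426.0, 336.0], 0.63)]
blue_rest [([338.0, 252.0, 361.0, 348.0], 0.81), ([474.0, 242.0, 479.0, 313.0], 0.45)]
black_rest [([196.0, 246.0, 224.0, 347.0], 0.84)]
marker_pen [([286.0, 197.0, 324.0, 207.0], 0.7)]
syringe [([198.0, 248.0, 224.0, 344.0], 0.74), ([367.0, 198.0, 406.0, 212.0], 0.67)]
memory_stick [([284.0, 198.0, 322.0, 207.0], 0.68), ([368.0, 199.0, 409.0, 213.0], 0.3)]
1.0 [[ 9.74404665e-01  2.24801133e-01  3.25895309e-06]
 [ 2.24801133e-01 -9.74404663e-01 -5.57113516e-05]
 [-9.34843586e-06  5.50180172e-05 -9.99999998e-01]] [ 140.53638631 -609.00668693  226.73909277]
```

```bash
python3 - <<'E'
import cv2
a=cv2.imread("pics/top0.png"); cv2.imwrite("pics/top0c.png",cv2.resize(a[180:370,120:520],(800,380),interpolation=cv2.INTER_CUBIC))
E
```

```text
(no output)
```

View pics/top0c.png

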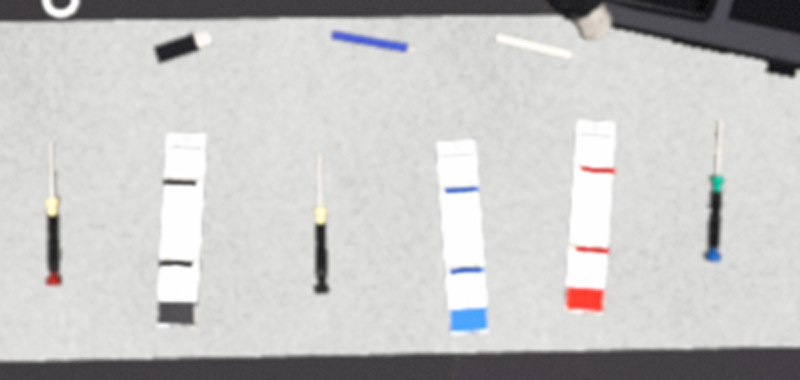

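View pics/scene0.png

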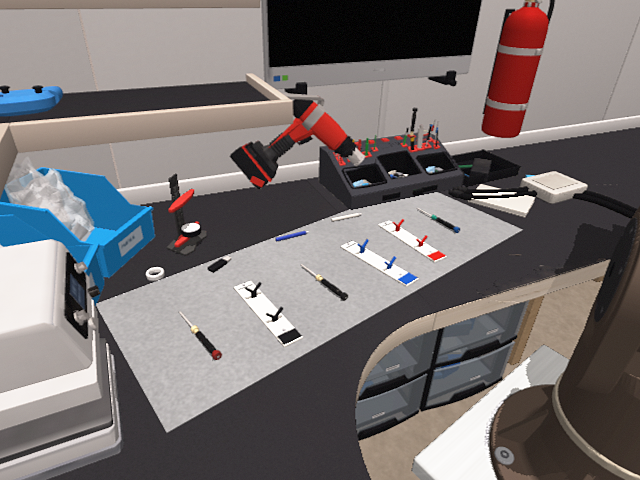

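```bash
cat > h.py <<'E'
from rig import manip
import cv2,numpy as np
K=manip.get_calibration("top")
def world(px,z,cam=None):
    k=cam or K; d=k["T"][:3,:3]@np.linalg.inv(k["mtx"])@np.array([px[0],px[1],1.]); o=k["T"][:3,3]
    return o+d*(z-o[2])/d[2]
def axis(im,box,z,pad=6,white=False,dark=95,whole=False):
    """ends (far, near robot) of the long thing in box, world xy"""
    l,t,r,b=[int(v) for v in box]; l-=pad;t-=pad;r+=pad;b+=pad
    S=4; c=cv2.resize(im[t:b,l:r],None,fx=S,fy=S,interpolation=cv2.INTER_CUBIC)
    h=cv2.cvtColor(c,cv2.COLOR_RGB2HSV); m=(h[...,2]<dark)|(h[...,1]>(40 if whole else 60))
    if white: m|=h[...,2]>236
    m=m.astype(np.uint8)
    n,lab,st,_=cv2.connectedComponentsWithStats(m); i=1+np.argmax(st[1:,4]); m=(lab==i)
    ys,xs=np.nonzero(m); p=np.c_[xs,ys].astype(np.float32)
    if white:
        (cx,cy),wh,a=cv2.minAreaRect(p); bx=cv2.boxPoints(((cx,cy),wh,a)); bx=bx[np.argsort(bx[:,1])]
        e=[bx[:2].mean(0),bx[2:].mean(0)]
    else:
        mu=p.mean(0); v=np.linalg.svd(p-mu,full_matrices=False)[2][0]; v*=np.sign(v[1]); s=(p-mu)@v
        e=[mu+v*s.min(),mu+v*s.max()]
    return [world((q+.5)/S-.5+[l,t],z)[:2] for q in e]
E
python3 - <<'E'
from h import *
im=cv2.cvtColor(cv2.imread("pics/top0.png"),cv2.COLOR_BGR2RGB)
for n,b in dict(red_rest=(402,242,426,336),blue_rest=(338,252,361,348),black_rest=(196,246,224,347)).items():
    f,e=axis(im,b,6,white=True); d=(f-e); L=np.linalg.norm(d); u=d/L
    o=f-u*13*L/179; print(n,"L",L.round(1),"ang",np.degrees(np.arctan2(u[1],u[0])).round(2),"tip",o.round(1),"grip84",(o-u*84).round(1))
for n,b in dict(red=(143,252,150,320),blue=(471,236,482,311),black=(277,261,284,327)).items():
    f,e=axis(im,b,9); d=f-e;L=np.linalg.norm(d);u=d/L
    print(n,"L",L.round(1),"ang",np.degrees(np.arctan2(u[1],u[0])).round(2),"cap end",e.round(1),"grip84",(e+u*48.5).round(1))
E
```

```text
red_rest L 181.9 ang -5.26 tip [ 567.5 -230. ] grip84 [ 483.9 -222.3]
blue_rest L 181.6 ang 3.06 tip [550.6 -98.1] grip84 [ 466.7 -102.6]
black_rest L 156.8 ang -3.42 tip [563.3 154.3] grip84 [479.5 159.3]
red L 80.0 ang -0.31 cap end [435.2 276.2] grip84 [483.7 275.9]
blue L 80.3 ang -5.01 cap end [ 446.5 -335.4] grip84 [ 494.8 -339.7]
black L 66.8 ang 0.19 cap end [424.5  29.3] grip84 [473.   29.5]
```

View pics/top0.png

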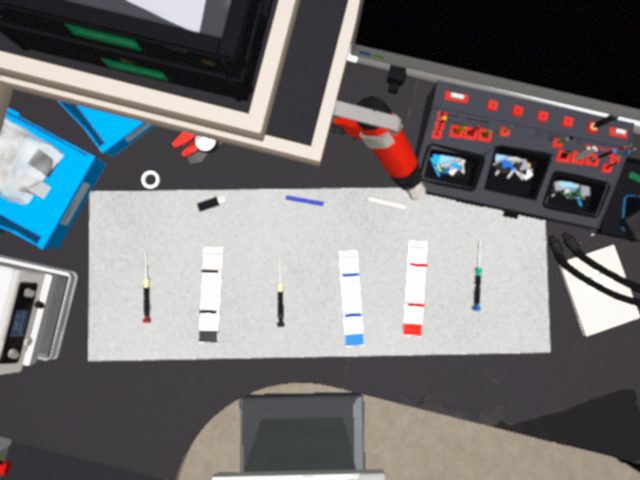

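```bash
python3 - <<'E'
from h import *
C=manip.get_calibration("scene")
for p in [(103,430),(118,420),(88,290),(98,310)]: print(p,world(p,0,C).round())
E
```

```text
(103, 430) [419. 446.   0.]
(118, 420) [423. 427.   0.]
(88, 290) [731. 383.   0.]
(98, 310) [663. 385.   0.]
```

```bash
P="python3 -m pendant"
$P '{"offset":[[0,0,0],[0,0,0],[0,0,0],[1,-1,0],[1,-1,0]],"rotation":[[0,0,1],[0,0,1],[0,0,0.32],[0,0,0],[0,0,0]]}' 1
$P '{"offset":[[1,-1,0],[1,-1,0],[1,-1,0],[1,-1,0],[1,-1,0]],"rotation":[[0,0,0],[0,0,0],[0,0,0],[0,0,0],[0,0,0]]}' 
$P '{"offset":[[1,-1,0],[1,-1,0],[1,-1,0],[1,-1,0],[0,-1,0]],"rotation":[[0,0,0],[0,0,0],[0,0,0],[0,0,0],[0,0,0]]}' 
$P '{"offset":[[0,-1,0],[0,-1,0],[0,-1,0],[0,-1,0],[0,-1,0]],"rotation":[[0,0,0],[0,0,0],[0,0,0],[0,0,0],[0,0,0]]}' 
```

```text
time_s: 1.5
eef_pos: [200.5, -549.2, 226.5]
tcp_rot: [[1.0, -0.007, -0.0], [-0.007, -1.0, -0.0], [-0.0, 0.0, -1.0]]
contact_force: [1.9, 0.2, 0.8]
finger_gap: 91.9
finger_force: 0.0
time_s: 2.0
eef_pos: [352.7, -398.9, 227.0]
tcp_rot: [[1.0, -0.004, 0.0], [-0.004, -1.0, -0.001], [0.0, 0.001, -1.0]]
contact_force: [-0.0, -0.9, -0.2]
finger_gap: 91.7
finger_force: 0.0
time_s: 2.5
eef_pos: [476.2, -248.3, 226.8]
tcp_rot: [[1.0, -0.0, 0.002], [-0.0, -1.0, 0.0], [0.002, -0.0, -1.0]]
contact_force: [0.1, 0.7, -0.4]
finger_gap: 91.6
finger_force: 0.0
time_s: 3.0
eef_pos: [473.1, -99.6, 226.9]
tcp_rot: [[1.0, -0.004, 0.0], [-0.004, -1.0, -0.0], [0.0, 0.0, -1.0]]
contact_force: [0.3, -0.1, -0.2]
finger_gap: 91.7
finger_force: 0.0
```

```bash
P="python3 -m pendant"
$P '{"offset":[[0,-1,0],[0,-1,0],[0,-1,0],[0,-1,0],[0,-1,0]],"rotation":[[0,0,0],[0,0,0],[0,0,0],[0,0,0],[0,0,0]]}' 0.6
$P '{"offset":[[0,-1,0],[0,-1,0],[0,-1,0],[0,-1,0],[0,-1,0]],"rotation":[[0,0,0],[0,0,0],[0,0,0],[0,0,0],[0,0,0]]}' 
$P '{"offset":[[0.36,-1,0],[0,-1,0],[0,-0.5,0.5],[0,0,1],[0,0,1]],"rotation":[[0,0,0],[0,0,0],[0,0,0],[0,0,0],[0,0,0]]}' 
$P '{"offset":[[0,0,1],[0,0,1],[0,0,0]],"rotation":[[0,0,0],[0,0,0],[0,0,0]]}'
python3 - <<'E'
from h import *
im=manip.read_camera("scene"); C=manip.get_calibration("scene"); s=manip.sense(); print(s["eef_pos"],s["q"])
cv2.imwrite("pics/s1.png",cv2.resize(im[180:420,80:400],None,fx=2.5,fy=2.5)[:,:,::-1])
E
```

```text
time_s: 3.5
eef_pos: [473.9, 50.4, 226.9]
tcp_rot: [[1.0, -0.004, 0.001], [-0.004, -1.0, -0.0], [0.001, 0.0, -1.0]]
contact_force: [-0.2, -0.2, -0.2]
finger_gap: 57.4
finger_force: 0.0
time_s: 4.0
eef_pos: [474.8, 200.4, 226.9]
tcp_rot: [[1.0, -0.004, 0.0], [-0.004, -1.0, -0.0], [0.0, 0.0, -1.0]]
contact_force: [0.6, -0.0, -0.9]
finger_gap: 54.8
finger_force: 0.0
time_s: 4.5
eef_pos: [486.2, 275.2, 151.3]
tcp_rot: [[1.0, -0.002, 0.001], [-0.002, -1.0, 0.001], [0.001, -0.001, -1.0]]
contact_force: [-0.3, -0.5, 0.6]
finger_gap: 54.9
finger_force: 0.0
time_s: 4.8
eef_pos: [483.9, 272.5, 88.3]
tcp_rot: [[1.0, -0.004, -0.006], [-0.004, -1.0, -0.004], [-0.006, 0.004, -1.0]]
contact_force: [0.7, -0.3, -0.2]
finger_gap: 54.8
finger_force: 0.0
[484.97117209 273.43205242  90.56810345] [ -20.13418347   29.09801159  -20.36232126  106.96448778   13.46205551
   46.48920153 -137.72704889]
```

View pics/s1.png

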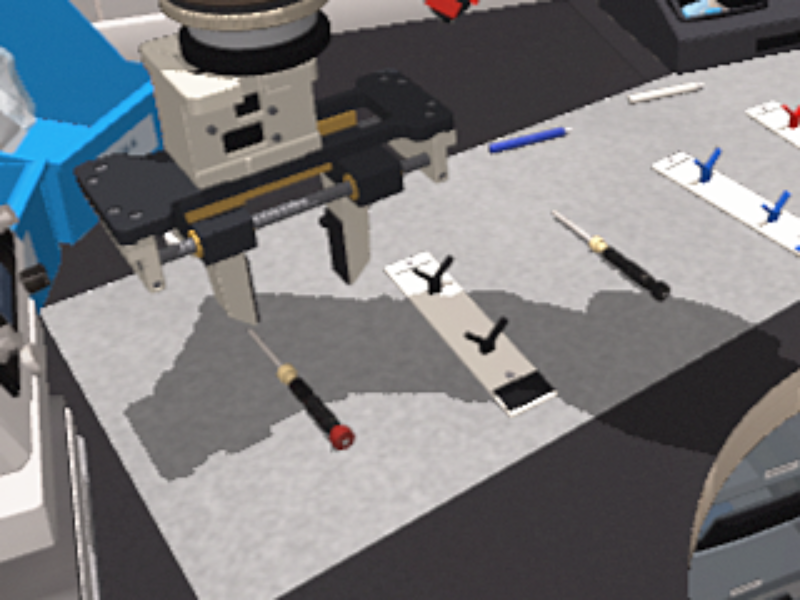

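```bash
P="python3 -m pendant"
$P '{"offset":[[0,-0.08,1],[0,0,1],[0,0,0.6],[0,0,0]],"rotation":[[0,0,0],[0,0,0],[0,0,0],[0,0,0]]}'
$P '{"offset":[[0,0,0.2],[0,0,0]],"rotation":[[0,0,0],[0,0,0]]}'
```

```text
time_s: 5.25
eef_pos: [485.8, 276.3, 13.4]
tcp_rot: [[1.0, -0.005, -0.001], [-0.005, -1.0, -0.001], [-0.001, 0.001, -1.0]]
contact_force: [-0.4, -0.1, -0.6]
finger_gap: 55.1
finger_force: 0.0
time_s: 5.45
eef_pos: [486.9, 277.1, 8.9]
tcp_rot: [[1.0, -0.005, 0.002], [-0.005, -1.0, 0.001], [0.002, -0.001, -1.0]]
contact_force: [-0.1, 0.5, 0.2]
finger_gap: 55.4
finger_force: 0.0
```

```bash
P="python3 -m pendant"
$P '{"offset":[[-0.05,0,0.12],[0,0,0]],"rotation":[[0,0,0],[0,0,0]]}'
$P '{"offset":[[0,0,0],[0,0,0],[0,0,0],[0,0,0],[0,0,0]],"rotation":[[0,0,0],[0,0,0],[0,0,0],[0,0,0],[0,0,0]]}' 0 20
$P '{"offset":[[0,0,0],[0,0,0],[0,0,0]],"rotation":[[0,0,0],[0,0,0],[0,0,0]]}'
```

```text
time_s: 5.65
eef_pos: [484.5, 276.7, 4.5]
tcp_rot: [[1.0, -0.005, 0.0], [-0.005, -1.0, 0.0], [0.0, -0.0, -1.0]]
contact_force: [0.4, -0.2, -0.8]
finger_gap: 55.4
finger_force: 0.0
time_s: 6.15
eef_pos: [484.5, 276.5, 4.1]
tcp_rot: [[1.0, -0.005, -0.0], [-0.005, -1.0, -0.0], [-0.0, 0.0, -1.0]]
contact_force: [-0.9, 0.7, 1.1]
finger_gap: 19.6
finger_force: 0.0
time_s: 6.45
eef_pos: [484.5, 276.6, 4.1]
tcp_rot: [[1.0, -0.005, -0.0], [-0.005, -1.0, -0.0], [-0.0, 0.0, -1.0]]
contact_force: [0.4, -0.2, 0.8]
finger_gap: 9.8
finger_force: 20.0
```

```bash
P="python3 -m pendant"
$P '{"offset":[[0,0,-0.3],[0,0,-0.8],[0,0,-1],[0,0.3,-1],[0,0.7,0]],"rotation":[[0,0,0],[0,0,0],[0,0,0],[0,0,0],[0,0,0]]}'
$P '{"offset":[[0,1,0],[0,1,0],[0,1,0],[0,1,0],[0,1,0]],"rotation":[[0,0,0],[0,0,0],[0,0,0],[0,0,0],[0,0,0]]}'
$P '{"offset":[[0,1,0],[0,1,0],[0,1,0],[0,1,0],[0,1,0]],"rotation":[[0,0,0],[0,0,0],[0,0,0],[0,0,0],[0,0,0]]}'
$P '{"offset":[[0,1,0],[0,1,0],[0,1,0],[0,1,0],[0,0.7,0]],"rotation":[[0,0,0],[0,0,0],[0,0,0],[0,0,0],[0,0,0]]}'
$P '{"offset":[[0,0.5,0],[0,0.3,0],[0,0,0],[0,0,0]],"rotation":[[0,0,0.4],[0,0,0.47],[0,0,0],[0,0,0]]}'
python3 - <<'E'
from h import *
im=manip.read_camera("scene"); s=manip.sense(); print(s["eef_pos"],s["q"],s["finger_gap"])
cv2.imwrite("pics/s2.png",cv2.resize(im[130:330,290:530],None,fx=3,fy=3)[:,:,::-1])
im=manip.read_camera("top"); cv2.imwrite("pics/t2.png",im[:,:,::-1])
E
```

```text
time_s: 6.95
eef_pos: [486.2, 249.9, 101.7]
tcp_rot: [[1.0, -0.002, 0.006], [-0.003, -1.0, 0.005], [0.006, -0.005, -1.0]]
contact_force: [1.1, 0.6, -0.4]
finger_gap: 9.9
finger_force: 20.0
time_s: 7.45
eef_pos: [483.5, 95.4, 97.8]
tcp_rot: [[1.0, -0.005, 0.001], [-0.005, -1.0, -0.0], [0.001, 0.0, -1.0]]
contact_force: [0.3, 0.2, -0.4]
finger_gap: 9.6
finger_force: 20.0
time_s: 7.95
eef_pos: [482.7, -54.6, 97.8]
tcp_rot: [[1.0, -0.005, 0.001], [-0.005, -1.0, -0.0], [0.001, 0.0, -1.0]]
contact_force: [0.6, 0.4, 0.0]
finger_gap: 9.4
finger_force: 20.0
time_s: 8.45
eef_pos: [481.7, -196.8, 97.8]
tcp_rot: [[1.0, -0.007, 0.0], [-0.007, -1.0, -0.001], [0.0, 0.001, -1.0]]
contact_force: [0.3, -0.9, 0.4]
finger_gap: 9.8
finger_force: 20.0
time_s: 8.85
eef_pos: [481.7, -217.2, 97.2]
tcp_rot: [[0.996, -0.091, 0.0], [-0.091, -0.996, 0.0], [-0.0, -0.0, -1.0]]
contact_force: [-0.2, 0.9, -0.3]
finger_gap: 9.6
finger_force: 20.0
[ 481.73596422 -216.98689653   97.20842307] [ 30.48811815  25.72100829 -15.9870831  111.0365298    9.7699011
  44.54110267 -86.15621721] 10.067375176276245
```

View pics/s2.png

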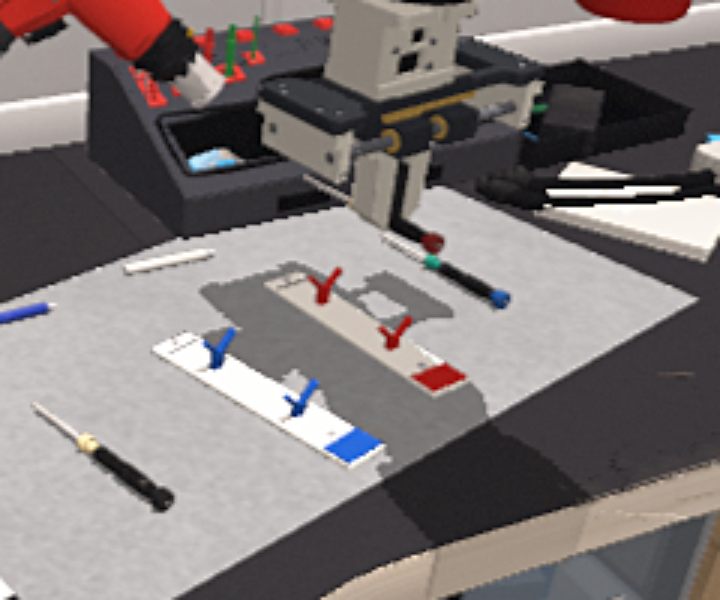

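```bash
P="python3 -m pendant"
$P '{"offset":[[0.06,0.17,0.5],[0,0,1],[0,0,0.7],[0,0,0],[0,0,0]],"rotation":[[0,0,0],[0,0,0],[0,0,0],[0,0,0],[0,0,0]]}'
$P '{"offset":[[0,0,0.2],[0,0,0.1],[0,0,0]],"rotation":[[0,0,0],[0,0,0],[0,0,0]]}'
```

```text
time_s: 9.45
eef_pos: [482.6, -223.3, 30.6]
tcp_rot: [[0.996, -0.091, -0.001], [-0.091, -0.996, 0.001], [-0.001, -0.0, -1.0]]
contact_force: [0.6, 0.3, 0.3]
finger_gap: 9.4
finger_force: 20.0
time_s: 9.75
eef_pos: [482.9, -223.7, 22.3]
tcp_rot: [[0.996, -0.092, 0.0], [-0.092, -0.996, -0.0], [0.0, 0.0, -1.0]]
contact_force: [-0.2, -0.6, -0.5]
finger_gap: 9.6
finger_force: 20.0
```

```bash
P="python3 -m pendant"
$P '{"offset":[[0,0,0.1],[0,0,0]],"rotation":[[0,0,0],[0,0,0]]}'
$P '{"offset":[[0,0,0.06],[0,0,0]],"rotation":[[0,0,0],[0,0,0]]}'
python3 - <<'E'
from h import *
im=manip.read_camera("scene")
cv2.imwrite("pics/s3.png",cv2.resize(im[170:290,340:500],None,fx=5,fy=5)[:,:,::-1])
E
```

```text
time_s: 9.95
eef_pos: [483.2, -223.6, 19.2]
tcp_rot: [[0.996, -0.092, 0.001], [-0.092, -0.996, -0.0], [0.001, 0.0, -1.0]]
contact_force: [0.3, 0.7, 0.1]
finger_gap: 10.1
finger_force: 20.0
time_s: 10.15
eef_pos: [483.5, -222.9, 18.0]
tcp_rot: [[0.996, -0.091, 0.001], [-0.091, -0.996, 0.0], [0.001, -0.0, -1.0]]
contact_force: [-0.6, 2.8, 7.1]
finger_gap: 9.8
finger_force: 20.0
```

View pics/s3.png

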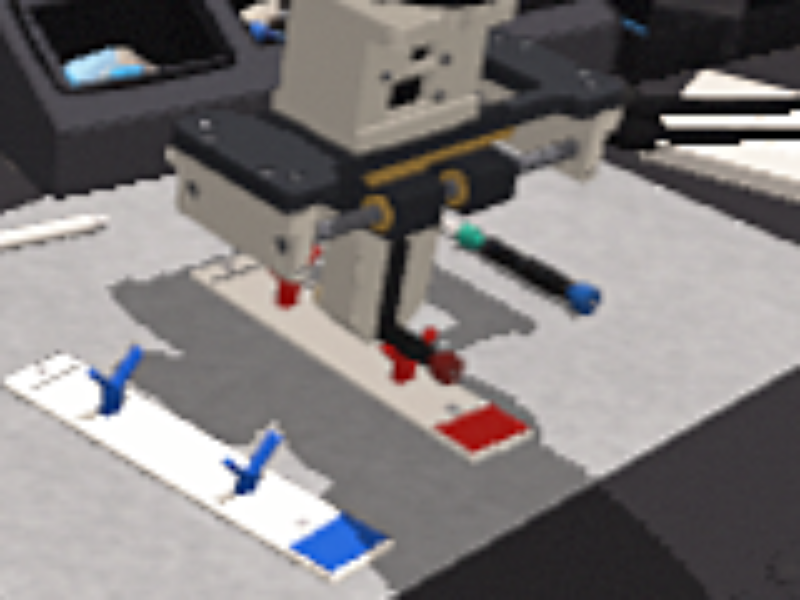

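```bash
P="python3 -m pendant"
$P '{"offset":[[0,0,0],[0,0,0],[0,0,0],[0,0,0]],"rotation":[[0,0,0],[0,0,0],[0,0,0],[0,0,0]]}' 0.45
$P '{"offset":[[0,0,-0.3],[0,0,-0.7],[0,0,-1],[0,0.5,-1],[0,1,0]],"rotation":[[0,0,0],[0,0,0],[0,0,0],[0,0,0],[0,0,0]]}'
$P '{"offset":[[0,1,0],[0,1,0],[0,0,0]],"rotation":[[0,0,0],[0,0,0],[0,0,0]]}'
python3 - <<'E'
from h import *
im=manip.read_camera("scene")
cv2.imwrite("pics/s4.png",cv2.resize(im[190:290,340:500],None,fx=5,fy=5)[:,:,::-1])
E
```

```text
time_s: 10.6
eef_pos: [482.7, -223.8, 17.2]
tcp_rot: [[0.996, -0.092, -0.0], [-0.092, -0.996, -0.0], [-0.0, 0.0, -1.0]]
contact_force: [0.1, 0.1, 0.5]
finger_gap: 37.2
finger_force: 0.0
time_s: 11.1
eef_pos: [481.9, -267.3, 112.1]
tcp_rot: [[0.996, -0.088, 0.007], [-0.088, -0.996, -0.002], [0.007, 0.001, -1.0]]
contact_force: [1.0, -0.2, -0.3]
finger_gap: 41.4
finger_force: 0.0
time_s: 11.4
eef_pos: [471.6, -333.5, 107.9]
tcp_rot: [[0.995, -0.098, -0.0], [-0.098, -0.995, -0.003], [0.0, 0.003, -1.0]]
contact_force: [-0.1, -0.5, 0.0]
finger_gap: 41.3
finger_force: 0.0
```

View pics/s4.png

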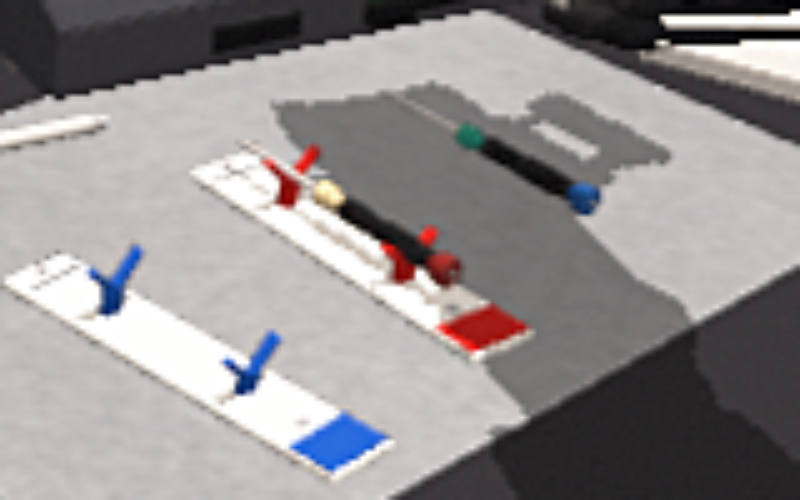

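```bash
P="python3 -m pendant"
$P '{"offset":[[0.79,0.13,0],[0,0,1],[0,0,1],[0,0,1],[0,0,0]],"rotation":[[0,0,-0.09],[0,0,0],[0,0,0],[0,0,0],[0,0,0]]}'
$P '{"offset":[[0,0,0],[0,0,0]],"rotation":[[0,0,0],[0,0,0]]}'
```

```text
time_s: 11.95
eef_pos: [494.2, -331.5, 14.2]
tcp_rot: [[0.997, -0.082, -0.006], [-0.082, -0.997, 0.004], [-0.006, -0.004, -1.0]]
contact_force: [-0.8, 0.1, -0.4]
finger_gap: 41.3
finger_force: 0.0
time_s: 12.15
eef_pos: [497.7, -334.3, 19.2]
tcp_rot: [[0.997, -0.083, 0.002], [-0.083, -0.997, -0.001], [0.002, 0.001, -1.0]]
contact_force: [-0.4, 0.4, 0.2]
finger_gap: 41.1
finger_force: 0.0
```

```bash
P="python3 -m pendant"
$P '{"offset":[[-0.08,0.19,0.3],[0,0,0],[0,0,0]],"rotation":[[0,0,0.04],[0,0,0],[0,0,0]]}'
$P '{"offset":[[0,0,0.1],[0,0,0],[0,0,0]],"rotation":[[0,0,0],[0,0,0],[0,0,0]]}'
```

```text
time_s: 12.45
eef_pos: [493.2, -340.2, 8.5]
tcp_rot: [[0.996, -0.088, -0.0], [-0.088, -0.996, -0.0], [-0.0, 0.0, -1.0]]
contact_force: [-0.1, -0.2, -0.2]
finger_gap: 41.7
finger_force: 0.0
time_s: 12.75
eef_pos: [493.6, -339.6, 5.3]
tcp_rot: [[0.996, -0.087, -0.0], [-0.087, -0.996, 0.0], [-0.0, -0.0, -1.0]]
contact_force: [-0.3, 0.4, 0.3]
finger_gap: 41.5
finger_force: 0.0
```

```bash
P="python3 -m pendant"
$P '{"offset":[[0,0,0.03],[0,0,0],[0,0,0],[0,0,0],[0,0,0]],"rotation":[[0,0,0],[0,0,0],[0,0,0],[0,0,0],[0,0,0]]}' 0 20
$P '{"offset":[[0,0,0],[0,0,0]],"rotation":[[0,0,0],[0,0,0]]}'
$P '{"offset":[[0,0,-0.3],[0,0,-0.8],[0,0,-1],[0,0,-1],[0,0,0]],"rotation":[[0,0,0],[0,0,0],[0,0,0],[0,0,0],[0,0,0]]}'
$P '{"offset":[[-0.2,-0.8,0],[-0.2,-1,0],[-0.2,-1,0],[-0.2,-1,0],[-0.2,-1,0]],"rotation":[[0,0,0],[0,0,0],[0,0,0],[0,0,0],[0,0,0]]}'
$P '{"offset":[[-0.2,-1,0],[-0.2,-1,0],[-0.22,-0.99,0],[0,0,0],[0,0,0]],"rotation":[[0,0,0],[0,0,0],[0,0,-0.7],[0,0,-0.71],[0,0,0]]}'
$P '{"offset":[[0,0,0],[0,0,0]],"rotation":[[0,0,0],[0,0,0]]}'
```

```text
time_s: 13.25
eef_pos: [493.6, -339.8, 4.5]
tcp_rot: [[0.996, -0.087, 0.0], [-0.087, -0.996, -0.0], [0.0, 0.0, -1.0]]
contact_force: [0.5, -0.9, 0.8]
finger_gap: 9.8
finger_force: 20.0
time_s: 13.45
eef_pos: [493.5, -339.8, 4.5]
tcp_rot: [[0.996, -0.087, 0.0], [-0.087, -0.996, -0.0], [0.0, 0.0, -1.0]]
contact_force: [0.6, -0.4, -0.3]
finger_gap: 10.0
finger_force: 20.0
time_s: 13.95
eef_pos: [496.1, -341.0, 102.3]
tcp_rot: [[0.996, -0.087, 0.006], [-0.087, -0.996, -0.004], [0.007, 0.003, -1.0]]
contact_force: [0.8, -0.4, 0.4]
finger_gap: 9.6
finger_force: 20.0
time_s: 14.45
eef_pos: [475.8, -192.5, 97.5]
tcp_rot: [[0.996, -0.087, -0.0], [-0.087, -0.996, -0.0], [-0.0, 0.0, -1.0]]
contact_force: [0.8, -0.1, -0.2]
finger_gap: 9.4
finger_force: 20.0
time_s: 14.95
eef_pos: [465.3, -101.9, 97.6]
tcp_rot: [[0.998, 0.057, -0.0], [0.057, -0.998, -0.0], [-0.0, 0.0, -1.0]]
contact_force: [0.4, -0.4, -0.2]
finger_gap: 9.8
finger_force: 20.0
time_s: 15.15
eef_pos: [465.5, -103.6, 97.4]
tcp_rot: [[0.999, 0.051, -0.0], [0.051, -0.999, -0.0], [-0.0, 0.0, -1.0]]
contact_force: [-1.2, -0.2, 0.3]
finger_gap: 9.7
finger_force: 20.0
```

```bash
P="python3 -m pendant"
$P '{"offset":[[0,-0.02,0.6],[0,0,1],[0,0,0.7],[0,0,0],[0,0,0]],"rotation":[[0,0,-0.03],[0,0,0],[0,0,0],[0,0,0],[0,0,0]]}'
$P '{"offset":[[0,0,0.18],[0,0,0],[0,0,0]],"rotation":[[0,0,0],[0,0,0],[0,0,0]]}'
$P '{"offset":[[0,0,0.12],[0,0,0],[0,0,0]],"rotation":[[0,0,0],[0,0,0],[0,0,0]]}'
```

```text
time_s: 15.65
eef_pos: [465.4, -102.5, 28.6]
tcp_rot: [[0.998, 0.055, -0.001], [0.055, -0.998, -0.0], [-0.001, -0.0, -1.0]]
contact_force: [0.3, -0.6, -0.2]
finger_gap: 9.7
finger_force: 20.0
time_s: 15.95
eef_pos: [465.8, -102.3, 23.6]
tcp_rot: [[0.998, 0.056, 0.001], [0.056, -0.998, -0.0], [0.001, 0.0, -1.0]]
contact_force: [0.1, 0.5, -0.4]
finger_gap: 9.7
finger_force: 20.0
time_s: 16.25
eef_pos: [465.6, -102.2, 19.5]
tcp_rot: [[0.998, 0.057, 0.0], [0.057, -0.998, -0.0], [0.0, 0.0, -1.0]]
contact_force: [0.4, -1.0, -1.0]
finger_gap: 9.9
finger_force: 20.0
```

```bash
P="python3 -m pendant"
$P '{"offset":[[0,0,0.05],[0,0,0]],"rotation":[[0,0,0],[0,0,0]]}'
$P '{"offset":[[0,0,0],[0,0,0],[0,0,0],[0,0,0]],"rotation":[[0,0,0],[0,0,0],[0,0,0],[0,0,0]]}' 0.45
$P '{"offset":[[0,0,-0.3],[0,0,-0.7],[0,0,-1],[0,0,-0.7],[0.1,-0.4,0]],"rotation":[[0,0,0],[0,0,0],[0,0,0],[0,0,0],[0,0,0]]}'
$P '{"offset":[[0.1,-1,0],[0.1,-1,0],[0.1,-1,0],[0.1,-1,0],[0,0,0]],"rotation":[[0,0,0],[0,0,0],[0,0,0],[0,0,0.52],[0,0,0]]}'
python3 - <<'E'
from h import *
im=manip.read_camera("scene")
cv2.imwrite("pics/s5.png",cv2.resize(im[190:310,300:460],None,fx=5,fy=5)[:,:,::-1]); print(manip.sense()["eef_pos"])
E
```

```text
time_s: 16.45
eef_pos: [465.7, -102.6, 18.1]
tcp_rot: [[0.998, 0.056, 0.0], [0.056, -0.998, -0.001], [0.0, 0.001, -1.0]]
contact_force: [-0.3, -1.5, 3.0]
finger_gap: 9.6
finger_force: 20.0
time_s: 16.85
eef_pos: [465.4, -102.0, 17.8]
tcp_rot: [[0.998, 0.057, -0.0], [0.057, -0.998, 0.0], [-0.0, -0.0, -1.0]]
contact_force: [-1.0, 0.4, 1.0]
finger_gap: 36.8
finger_force: 0.0
time_s: 17.35
eef_pos: [469.4, -91.3, 101.9]
tcp_rot: [[0.999, 0.054, 0.005], [0.054, -0.999, -0.002], [0.005, 0.002, -1.0]]
contact_force: [-0.2, 0.1, -0.2]
finger_gap: 41.4
finger_force: 0.0
time_s: 17.85
eef_pos: [472.8, 35.9, 98.9]
tcp_rot: [[1.0, 0.01, 0.0], [0.01, -1.0, 0.002], [0.0, -0.002, -1.0]]
contact_force: [1.5, -0.1, -0.0]
finger_gap: 41.3
finger_force: 0.0
[472.63732156  33.33558431  98.75494548]
```

View pics/s5.png

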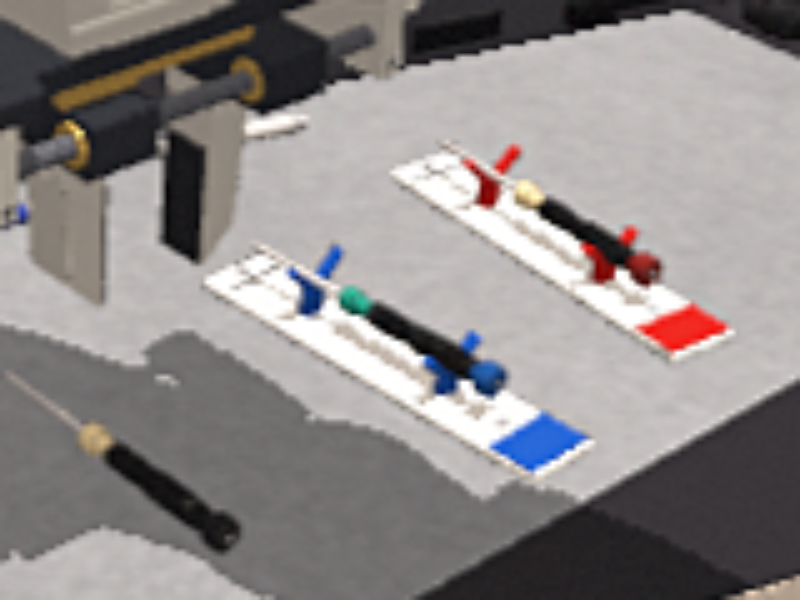

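```bash
P="python3 -m pendant"
$P '{"offset":[[0,0.06,0.5],[0,0,1],[0,0,1],[0,0,0.2],[0,0,0]],"rotation":[[0,0,0],[0,0,0],[0,0,0],[0,0,0],[0,0,0]]}'
$P '{"offset":[[0,0,0.2],[0,0,0],[0,0,0]],"rotation":[[0,0,0],[0,0,0],[0,0,0]]}'
```

```text
time_s: 18.4
eef_pos: [472.0, 28.1, 17.2]
tcp_rot: [[1.0, 0.005, -0.003], [0.005, -1.0, -0.001], [-0.003, 0.001, -1.0]]
contact_force: [0.7, -0.4, 0.7]
finger_gap: 41.0
finger_force: 0.0
time_s: 18.7
eef_pos: [473.5, 28.7, 12.6]
tcp_rot: [[1.0, 0.005, 0.001], [0.005, -1.0, -0.0], [0.001, 0.0, -1.0]]
contact_force: [0.1, -0.0, -0.0]
finger_gap: 41.4
finger_force: 0.0
```

```bash
P="python3 -m pendant"
$P '{"offset":[[0,0,0.27],[0,0,0],[0,0,0]],"rotation":[[0,0,0],[0,0,0],[0,0,0]]}'
$P '{"offset":[[0,0,0],[0,0,0],[0,0,0],[0,0,0],[0,0,0]],"rotation":[[0,0,0],[0,0,0],[0,0,0],[0,0,0],[0,0,0]]}' 0 20
$P '{"offset":[[0,0,0],[0,0,0]],"rotation":[[0,0,0],[0,0,0]]}'
python3 - <<'E'
from h import *
im=cv2.imread("pics/top0.png")
print(world((120+186/2-.25,180+147/2-.25),6).round(1), "tile",world((120+176.5/2-.25,180+313/2-.25),6).round(1))
print("red check",world((120+596/2-.25,180+134.5/2-.25),6).round(1))
b=(196,246,224,347); r=cv2.cvtColor(im,cv2.COLOR_BGR2RGB)
for dk in (75,110,130):
    f,e=axis(r,b,6,white=True,dark=dk); print(dk,f.round(1),e.round(1),np.degrees(np.arctan2(*(f-e)[::-1])).round(2))
E
```

```text
time_s: 19.0
eef_pos: [472.8, 28.7, 3.7]
tcp_rot: [[1.0, 0.005, -0.0], [0.005, -1.0, -0.0], [-0.0, 0.0, -1.0]]
contact_force: [-0.6, -0.2, -0.0]
finger_gap: 41.4
finger_force: 0.0
time_s: 19.5
eef_pos: [473.0, 28.7, 3.8]
tcp_rot: [[1.0, 0.005, 0.0], [0.005, -1.0, -0.0], [0.0, 0.0, -1.0]]
contact_force: [0.0, -0.5, 0.6]
finger_gap: 9.9
finger_force: 20.0
time_s: 19.7
eef_pos: [473.0, 28.8, 3.8]
tcp_rot: [[1.0, 0.005, 0.0], [0.005, -1.0, -0.0], [0.0, 0.0, -1.0]]
contact_force: [0.7, 0.5, -0.3]
finger_gap: 9.6
finger_force: 20.0
[560.5 153.9   6. ] tile [407.1 163.4   6. ]
red check [ 566.5 -230.1    6. ]
75 [574.7 153.6] [418.2 163. ] -3.42
110 [574.7 153.6] [418.2 163. ] -3.42
130 [574.7 153.6] [418.2 163. ] -3.42
```

```bash
P="python3 -m pendant"
$P '{"offset":[[0,0,-0.3],[0,0,-0.8],[0,0,-1],[0,0,-1],[0,-0.34,0]],"rotation":[[0,0,0],[0,0,0],[0,0,0],[0,0,0],[0,0,0]]}'
$P '{"offset":[[0.14,-1,0],[0,-1,0],[0,-1,0],[0,-1,0],[0,0,0]],"rotation":[[0,0,0],[0,0,0],[0,0,0],[0,0,0.66],[0,0,0]]}'
$P '{"offset":[[0,0,0],[0,0,0],[0,0,0]],"rotation":[[0,0,0],[0,0,0],[0,0,0]]}'
```

```text
time_s: 20.2
eef_pos: [475.2, 38.3, 100.6]
tcp_rot: [[1.0, 0.003, 0.006], [0.003, -1.0, -0.0], [0.006, 0.0, -1.0]]
contact_force: [0.6, -0.2, -0.3]
finger_gap: 10.0
finger_force: 20.0
time_s: 20.7
eef_pos: [475.9, 164.3, 97.0]
tcp_rot: [[0.998, -0.057, 0.0], [-0.057, -0.998, 0.003], [0.0, -0.003, -1.0]]
contact_force: [-0.6, -0.1, 0.3]
finger_gap: 9.9
finger_force: 20.0
time_s: 21.0
eef_pos: [476.5, 157.7, 96.7]
tcp_rot: [[0.998, -0.063, -0.0], [-0.063, -0.998, -0.001], [-0.0, 0.001, -1.0]]
contact_force: [0.3, -0.4, -0.8]
finger_gap: 9.6
finger_force: 20.0
```

```bash
P="python3 -m pendant"
$P '{"offset":[[0,-0.04,0.6],[0,0,1],[0,0,0.7],[0,0,0],[0,0,0]],"rotation":[[0,0,0],[0,0,0],[0,0,0],[0,0,0],[0,0,0]]}'
$P '{"offset":[[0,0,0.18],[0,0,0],[0,0,0]],"rotation":[[0,0,0],[0,0,0],[0,0,0]]}'
$P '{"offset":[[0,0,0.12],[0,0,0],[0,0,0]],"rotation":[[0,0,0],[0,0,0],[0,0,0]]}'
```

```text
time_s: 21.5
eef_pos: [476.6, 159.5, 28.0]
tcp_rot: [[0.998, -0.062, -0.001], [-0.062, -0.998, -0.0], [-0.001, 0.0, -1.0]]
contact_force: [0.1, 0.1, 0.5]
finger_gap: 9.3
finger_force: 20.0
time_s: 21.8
eef_pos: [477.0, 160.2, 23.0]
tcp_rot: [[0.998, -0.061, 0.001], [-0.061, -0.998, 0.0], [0.001, -0.0, -1.0]]
contact_force: [0.4, -1.1, -0.2]
finger_gap: 9.7
finger_force: 20.0
time_s: 22.1
eef_pos: [476.7, 160.1, 18.8]
tcp_rot: [[0.998, -0.061, -0.0], [-0.061, -0.998, -0.0], [0.0, 0.0, -1.0]]
contact_force: [-1.0, -1.1, -0.3]
finger_gap: 10.1
finger_force: 20.0
```

Lower the last bit, release, and pull back clear towards the robot and up.

```bash
P="python3 -m pendant"
$P '{"offset":[[0,0,0.05],[0,0,0]],"rotation":[[0,0,0],[0,0,0]]}'
$P '{"offset":[[0,0,0],[0,0,0],[0,0,0],[0,0,0]],"rotation":[[0,0,0],[0,0,0],[0,0,0],[0,0,0]]}' 0.45
$P '{"offset":[[0,0,-0.3],[0,0,-0.7],[0,0,-1],[0,0,-1],[0,0,-1]],"rotation":[[0,0,0],[0,0,0],[0,0,0],[0,0,0],[0,0,0]]}'
$P '{"offset":[[0,-1,-1],[0,-1,-1],[0,-1,-1],[0,-1,0],[0,-1,0]],"rotation":[[0,0,0],[0,0,0],[0,0,0],[0,0,0],[0,0,0]]}'
$P '{"offset":[[0,0,0],[0,0,0]],"rotation":[[0,0,0],[0,0,0]]}'
python3 - <<'E'
from h import *
im=manip.read_camera("scene"); t=manip.read_camera("top")
a=cv2.resize(im[190:360,200:480],None,fx=2.8,fy=2.8)[:476,:784]
cv2.imwrite("pics/s6.png",a[:,:,::-1])
cv2.imwrite("pics/t6.png",cv2.resize(t[180:370,120:520],(800,380),interpolation=cv2.INTER_CUBIC)[:,:,::-1])
E
```

```text
time_s: 22.3
eef_pos: [476.8, 159.7, 17.5]
tcp_rot: [[0.998, -0.062, 0.0], [-0.062, -0.998, -0.001], [0.0, 0.001, -1.0]]
contact_force: [-0.3, -2.7, 4.1]
finger_gap: 10.1
finger_force: 20.0
time_s: 22.7
eef_pos: [476.6, 160.2, 17.3]
tcp_rot: [[0.998, -0.061, -0.0], [-0.061, -0.998, 0.0], [-0.0, -0.0, -1.0]]
contact_force: [-0.3, -1.0, -0.5]
finger_gap: 36.9
finger_force: 0.0
time_s: 23.2
eef_pos: [476.4, 160.2, 139.1]
tcp_rot: [[0.998, -0.061, 0.0], [-0.061, -0.998, 0.0], [0.0, -0.0, -1.0]]
contact_force: [-0.1, 0.9, -0.2]
finger_gap: 41.7
finger_force: 0.0
time_s: 23.7
eef_pos: [486.1, 311.4, 229.4]
tcp_rot: [[0.998, -0.061, 0.002], [-0.061, -0.998, 0.001], [0.002, -0.002, -1.0]]
contact_force: [1.2, -0.6, 0.1]
finger_gap: 41.6
finger_force: 0.0
time_s: 23.9
eef_pos: [485.3, 310.2, 227.5]
tcp_rot: [[0.998, -0.06, -0.0], [-0.06, -0.998, -0.0], [-0.0, 0.0, -1.0]]
contact_force: [-0.6, -0.8, 0.2]
finger_gap: 41.4
finger_force: 0.0
```

View pics/s6.png

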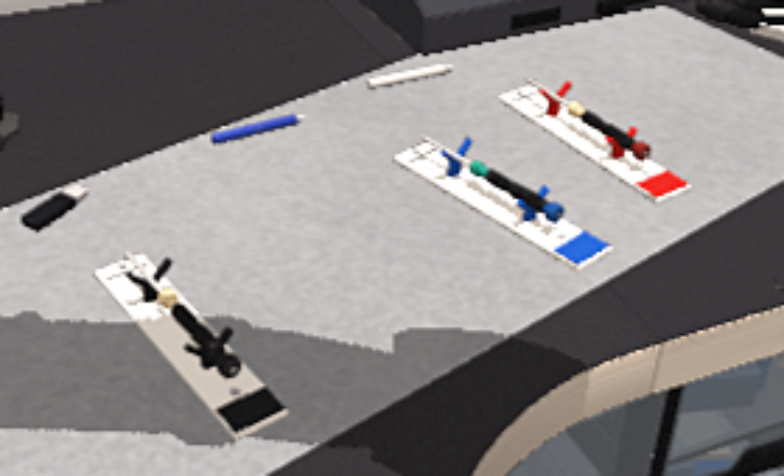

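View pics/t6.png

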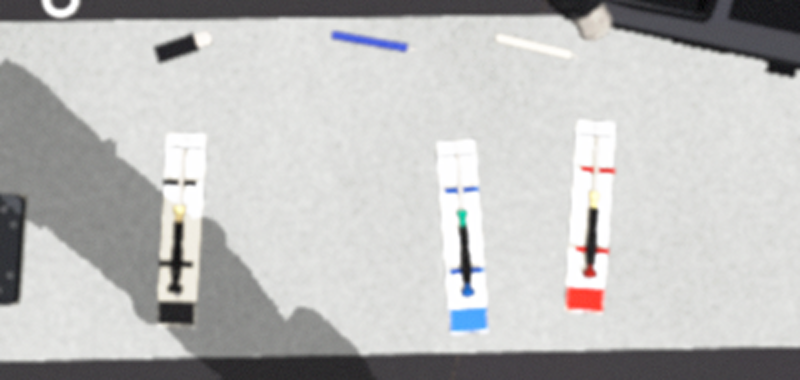

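All three screwdrivers lie in both forks of their rests, tips at the dark lines and caps towards the tiles. The marker pen, syringe and memory stick are where they were.

```bash
python3 -c "
from rig import manip
print(manip.close_job())"
```

```text
the job is handed in; nothing more can be done
None
```

I laid the red, blue and black screwdrivers in both forks of their matching rests, tips within about 2 mm of the dark lines and caps towards the tiles, left the other three items alone, and handed the job in at about 24 s; no verdict came back.

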